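# Hang the orange filter shield on its hinge post

### The job

Lift the orange filter shield out of its parking stand and hang it on the hinge post: bring it in from the open side, opposite the column, lower its two brass knuckles together onto the two upright pins until they sit fully down on the arms, and let go. Leave the blue shield standing where it is.

Things in the scene. Friction and masses are not known exactly. Their poses are not given: they have to be found in the camera images.
- orange_grip (a point): Centre of the grip tab on the orange shield, an upright loose leaf (about 0.16 kg). z up, y along the leaf from knuckles to free edge, x across its thickness. Tab 12 mm thick (x), 44 long (y), 30 tall: pinch it across x from above. The leaf below is at most 10 mm thick, spans y -20 to +50 mm and z -145 to -15 mm. In a 30 mm deep slot; lift straight up, 165 mm to pass over the blue one.
- orange_knuckle (a point): Centre of the underside of the orange shield's upper knuckle; axes as orange_grip, from which it lies at y -50, z -42 mm. The two brass knuckles are rings on one vertical axis, 14 mm tall, 34 mm outside, 25 mm bore; the lower one's underside is 90 mm below this point. Held upright, the leaf's knuckle axis is vertical.
- upper_pin (a point): Foot of the upper pin, on its axis and on the flat arm where the upper knuckle sits, 128 mm above the table; seated, orange_knuckle is here. z up, y from the column out past the pins, the side where the leaf belongs. A second pin stands 90 mm lower on the same axis. Pins: smooth steel, 30 mm tall, 19 mm thick at the foot, tapering to 5 mm at the tip.
- post: Fixed hinge post; origin on the table, axes as upper_pin, pin axis at y -20 mm. Foot plate 100 x 130 x 12 mm. Each pin stands on a round arm end 34 mm across, 10 mm thick; column 22 x 18 mm centred at y -64 mm, top 128 mm. Bring the lower knuckle in level, between lower pin tip and upper arm (orange_knuckle 30 to 62 mm above upper_pin), then lower.
- stand: Fixed black parking stand, 140 x 125 mm, origin on the table under its middle, x across its two slots, which lie at x -45 and +45 mm. Slot walls reach 42 mm above the table; the shields rest 12 mm above it. One slot holds the orange shield, the other the blue one.
- blue_grip (a point): Centre of the grip tab of the blue shield, the same leaf in blue, parked in the other slot 90 mm from the orange one. It must stay there.
Things that resemble listed ones, but are neither listed nor needed, are in the scene too. There is more than one size of the part that bears orange_grip; the job needs the middle-sized.

How it is judged (in metres and radians):
At the end, for the whole second after the job is handed in: The orange shield hangs on both pins: its upper knuckle is within 8 mm of the upper pin's axis and within 5 mm of the arm's height, and the leaf is upright within 7 degrees (so the lower knuckle is on its pin too). Any swing angle will do (horizontal distance between orange_knuckle and upper_pin below 0.008 m and z of orange_knuckle in the frame of upper_pin between -0.005 and 0.005 m and angle between orange_grip's own z axis and vertical below 0.12 rad); the robot touches nothing.
It fails at once if the blue shield is moved more than 25 mm or tipped more than 15 degrees (distance of blue_grip from where it was at the start of the episode above 0.025 m or angle between blue_grip's own z axis and vertical above 0.26 rad).
It also fails if it takes over 40 s, if anything falls off the work surface, if the arm or the gripper's body presses on something with over 40 N, if the wrist force passes 120 N, or if a joint passes its speed limit or range.

### The arm

A 6-joint arm with a two-finger parallel gripper is mounted at the origin on a cart in front of the work surface, level with it; the furniture and walls round the work are solid. World frame = base frame: x ahead of the robot, y to its left, z up, the work surface at z = 0. Lengths are in mm, angles in rad, forces in N, time in s.
With the tool pointing down it reaches from about 300 to 775 mm from the base axis. Payload 14.6 kg.
Tool frame: the origin (TCP) lies between the finger pads; the fingertips stand 8 mm ahead of it and the grasp point (between the pads) lies 11 mm behind it; z points along the fingers, y is the direction in which the jaws open and shut (so a half turn about z gives the same grasp; the last joint's range is limited). The gripper opens to 94 mm and grips with 3 to 60 N. Pads are 16 mm wide; open, the fingers measure 119 mm over their backs; the gripper's body (75 mm by 177 mm) begins 78 mm behind the grasp point.
Start: joints at [-1.274, 0.3, 1.521, -0, 1.321, -0.067], TCP at [195.698, -513.996, 213.446] pointing down, gripper open.
Joint ranges: [-3.03, 3.03], [-0.79, 2.21], [0.23, 2.52], [-1.04, 4.18], [0, 3.07], [-2.55, 2.55]. Speed limits (rad/s): [2.22, 2.22, 2.57, 3.14, 3.14, 3.14].

### API

Orientations are given as [roll, pitch, yaw] about the fixed x, y, z axes, in that order (R = Rz(yaw) Ry(pitch) Rx(roll)).
In Python, from cell import manip, cams, models gives the robot as it stands. The module is installed in compiled form; this text tells all that it offers.
- The arm moves only by the shell command python3 -m pendant 'ROWS' [OPENING] [FORCE]. ROWS is JSON, a list that holds one entry, the list of rows, each a list of 4 numbers: the shift along the tool's x, y, z in cm, then the turn about the tool's z in rad. In form: [[[x, y, z, roll], ...]]. A call has 1 to 5 rows; each row is the pose to reach, as a shift and turn from the pose commanded when the call began, along the tool's axes at that moment; what a row does not reach only later rows make up. A row lasts 1/10 s, in which the tool goes at most 50 mm and 8.59 degrees, less where a joint would pass 70% of its speed; a pose out of reach is approached as far as the arm can. A call with a gripper value outside its range is refused whole. OPENING is the opening, from -1 (shut) to 1 (fully open), so that 0 is half open, set as the call begins (- or left out, the last holds). The fingers move at their own pace and stop on an object; FORCE is the grip in N (left out, the last holds). Time passes only in rows, so rows that repeat a pose let the fingers close. It gives the time, the measured TCP pose, the force and the opening at its end, in the units of the state.
- manip.read_state(): the state, without advancing time (a new reading comes with each control period).
- cams.camera(name): name is "side" or "top" or "wrist"; returns a dict with "frame" (420x560x3 uint8, red, green, blue), "K" (3x3 intrinsics, pixels), "pose" (4x4, takes a point from camera to world coordinates). Camera axes: x right, y down, z forward; pixel columns grow to the right and rows downward; lengths in mm; the calibration is good to about 2 mm. A picture is of the moment at which its call begins. There is no depth.
- manip.sign_off(): hands the job in, once; it reports no verdict.
Trained networks look in the newest picture that a camera, given by its name, has taken for a name from the list of things; names that differ only in an ending like _2 or _b are one class to them, and where a whole thing is asked for, a point or a joint stands for the part that bears it (a point fixed in the world has none). Each returns a list of dicts, best first, with "score" (0 to 1); they miss things now and then, are a little off and sometimes report something else, mostly with a low value. They report only what shows in the picture. A call takes as long as a camera call. They do not tell look-alikes from the thing itself.
- models.regions_of(camera, name): "pixels" (420x560 bool, what is visible of it) and "point" ([column, row] in pixels, amid what is visible of it).
The state is a dict: "clock": time; "joints": joint angles; "qd": joint speeds; "effort": joint torques, N m; "eef_pos": TCP position; "eef_rot": TCP orientation; "wrist_force": force on the tool from outside, world axes, zero at the start; "moment": the same for the moment, N m; "finger_gap": finger opening in mm.
Only numpy, scipy, OpenCV 4.12 (cv2) and the standard library are available. Lean on these libraries where they do the work, as an engineer would, in place of code of your own. Each camera call takes 0.05 s, during which the arm holds its last target.

## Working session

There is one attempt and no reset: what is moved stays moved. The work goes in short steps, Python scripts to look and compute and a shell command to move; the robot and the scene stay as the last step left them, time stands still between calls to the robot, and variables do not carry over. Pictures are saved under pics/ and viewed, and the job is handed in when it is done.

```bash
mkdir -p pics
cat > h.py <<'E'
import numpy as np, cv2
from cell import manip, cams, models
def snap(n,f):
    c=cams.camera(n); cv2.imwrite(f"pics/{f}.png",c["frame"][:,:,::-1]); return c
def onz(c,uv,z):
    K=np.array(c["K"]);T=np.array(c["pose"]); d=T[:3,:3]@np.linalg.inv(K)@np.array([uv[0],uv[1],1.]); o=T[:3,3]
    return o+d*(z-o[2])/d[2]
def proj(c,p):
    T=np.linalg.inv(np.array(c["pose"])); q=T[:3,:3]@np.array(p,float)+T[:3,3]; q=np.array(c["K"])@q; return q[:2]/q[2]
E
python3 - <<'E'
from h import *
np.set_printoptions(precision=1,suppress=True)
print(manip.read_state())
for n in ["top","side","wrist"]:
    c=snap(n,n+"0"); print(n,np.array(c["K"])[[0,0,1],[0,2,2]],np.array(c["pose"]))
    for k in ["orange_grip","orange_knuckle","upper_pin","post","stand","blue_grip"]:
        print(k,[(round(float(r["score"]),2),np.round(r["point"],1),int(r["pixels"].sum())) for r in models.regions_of(n,k)])
E
```

```text
{'clock': 0.0, 'joints': array([-1.3,  0.3,  1.5, -0. ,  1.3, -0.1]), 'qd': array([-0.,  0.,  0., -0., -0., -0.]), 'effort': array([ -0. , -53.2, -35.3,   0.1,   0. ,  -0. ]), 'eef_pos': array([ 195.6, -513.8,  212.9]), 'eef_rot': array([-3.1, -0. ,  0.4]), 'wrist_force': array([-0.8,  0.3, -1.4]), 'moment': array([-0., -0., -0.]), 'finger_gap': 94.01582807033284}
top [412.2 284.9 212.1] [[   0.    -1.     0.2  276.7]
 [  -1.    -0.    -0.   134.3]
 [   0.    -0.2   -1.  1373.3]
 [   0.     0.     0.     1. ]]
orange_grip [(0.88, array([159.9, 213.5]), 914), (0.67, array([269.7, 202.4]), 326), (0.66, array([216.8, 219.6]), 150)]
orange_knuckle [(0.88, array([270.1, 200.2]), 285), (0.78, array([159.1, 218.5]), 841), (0.52, array([215.8, 218.9]), 156), (0.21, array([268., 219.]), 994)]
upper_pin [(0.56, array([372.8, 200.9]), 1181)]
post [(0.56, array([372.1, 203.2]), 1200)]
stand [(0.62, array([269.8, 218.8]), 1079)]
blue_grip [(0.75, array([262.7, 230.6]), 301), (0.45, array([272.8, 204.7]), 323)]
side [498.4 274.4 206.9] [[   0.9   -0.3    0.3  128. ]
 [  -0.4   -0.6    0.7 -850.6]
 [  -0.    -0.8   -0.7 1058.4]
 [   0.     0.     0.     1. ]]
orange_grip [(0.72, array([271.4, 208.6]), 334), (0.72, array([222. , 143.6]), 1356), (0.56, array([239.2, 184.2]), 463)]
orange_knuckle [(0.8, array([235.7, 179.2]), 543), (0.66, array([274. , 210.7]), 246), (0.58, array([220.9, 146.5]), 1390)]
upper_pin [(0.95, array([328.1, 306.3]), 1989)]
post [(0.76, array([329.8, 308.5]), 2008)]
stand [(0.56, array([259.5, 233.9]), 1045)]
blue_grip [(0.72, array([240.4, 209.4]), 346)]
wrist [324.  278.9 209.6] [[   0.4   -0.9   -0.3  274.7]
 [  -0.9   -0.3   -0.1 -483.6]
 [  -0.     0.3   -1.   385. ]
 [   0.     0.     0.     1. ]]
orange_grip []
orange_knuckle []
upper_pin []
post []
stand []
blue_grip []
```

View pics/top0.png

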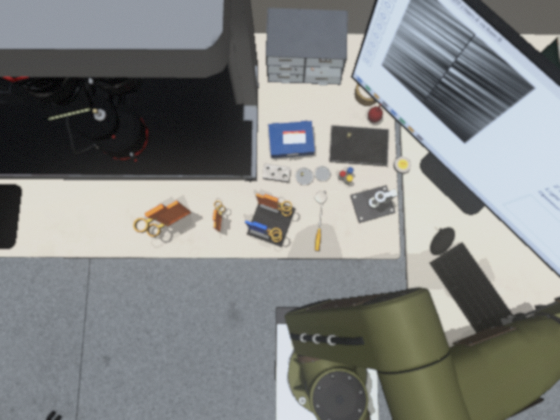

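View pics/side0.png

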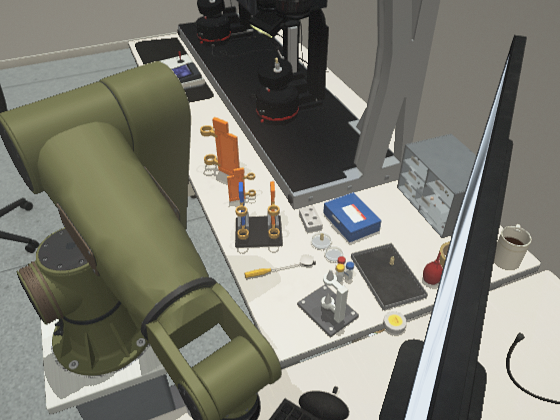

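Run:
```python
import cv2
a=cv2.imread('pics/side0.png')[110:370,180:400]; cv2.imwrite('pics/side0c.png',cv2.resize(a,None,fx=2.3,fy=2.3,interpolation=2)) if 0 else cv2.imwrite('pics/side0c.png',cv2.resize(a,(507,600),interpolation=cv2.INTER_CUBIC))
a=cv2.imread('pics/top0.png')[160:270,130:420]; cv2.imwrite('pics/top0c.png',cv2.resize(a,(796,302),interpolation=cv2.INTER_CUBIC))
```

```text
(no output)
```

View pics/side0c.png

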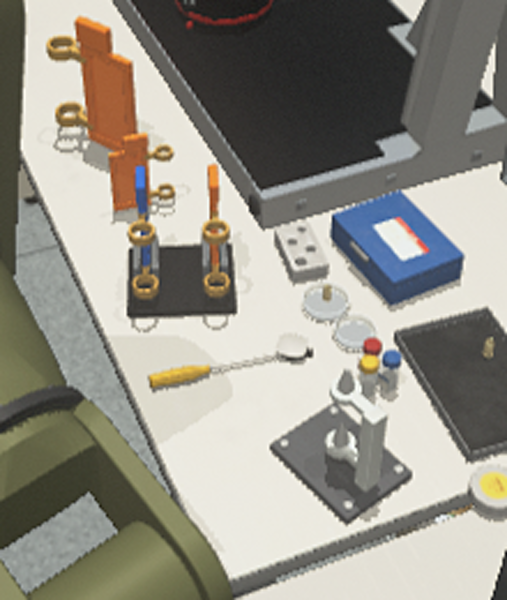

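View pics/top0c.png

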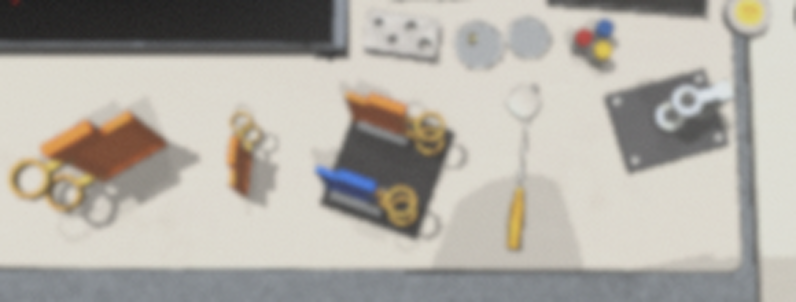

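The top view shows three orange shields: a large one at (160,213), a small one lying at (217,219), and the one in the stand at (270,202), beside the blue one at (263,230). The one in the stand is the middle-sized and stands in a slot, so it is the one meant. The post is at (373,202) in the top view and (329,306) in the side view. Its column is to the right (world -y), so the open side is +y.

Run:
```python
from h import *
np.set_printoptions(precision=1,suppress=True)
import pickle
for n in ["top","side"]:
    c=cams.camera(n); pickle.dump(c,open(f"{n}.pkl","wb"))
    f=c["frame"]
    hsv=cv2.cvtColor(f,cv2.COLOR_RGB2HSV)
    if n=="top":
        print("orange tab z172",onz(c,(266,198),172), "ends",onz(c,(256,194),172),onz(c,(272,199),172))
        print("or knuck top z129",onz(c,(286,206),129))
        print("blue tab",onz(c,(254,225),172),onz(c,(264,229),172),"kn",onz(c,(275,232),129))
        print("pin upper tip158/arm128",onz(c,(380,196),128)); print("lower arm38",onz(c,(374,202),38))
        print("plate",[onz(c,p,12)[:2] for p in [(351,195),(387,185),(396,211),(360,222)]])
        for k in ["orange_knuckle","upper_pin","stand"]:
            r=models.regions_of(n,k)[0]; ys,xs=np.nonzero(r["pixels"]); print(k,xs.min(),xs.max(),ys.min(),ys.max())
    else:
        print("side pin tip z158",onz(c,(331,271),158)); print("or tab top",onz(c,(272,183),172)); print("or knuckle up z129",onz(c,(273,209),122)," low z32", onz(c,(273,232),32))
```

```text
orange tab z172 [528.3 189.4 172. ] ends [540.3 219.4 172. ] [525.3 171.5 172. ]
or knuck top z129 [512.4 129.6 129. ]
blue tab [447.  223.7 172. ] [435.3 194.1 172. ] kn [431.9 162.7 129. ]
pin upper tip158/arm128 [ 545.4 -160.6  128. ]
lower arm38 [ 544.5 -161.4   38. ]
plate [array([573.4, -90.2]), array([ 608.7, -213.2]), array([ 519.2, -240. ]), array([ 481.4, -118.1])]
orange_knuckle 256 289 194 210
upper_pin 351 395 186 222
stand 247 292 205 245
side pin tip z158 [ 541.4 -165.9  158. ]
or tab top [531.3 183.8 172. ]
or knuckle up z129 [512.6 131.8 122. ]  low z32 [511.1 131.6  32. ]
```

```bash
cat >> h.py <<'E'
from scipy.spatial.transform import Rotation as Ro
def delta(x,y,z,yaw=None,s=None):
    s=s or manip.read_state(); R=Ro.from_euler('xyz',s["eef_rot"])
    d=R.inv().apply(np.array([x,y,z])-s["eef_pos"])/10
    t=0 if yaw is None else -(yaw-s["eef_rot"][2])
    print("clock %.2f pos %s rot %s delta cm %s turn %.3f"%(s["clock"],np.round(s["eef_pos"],1),np.round(s["eef_rot"],4),np.round(d,2),t))
E
python3 -c "
from h import *
delta(330,-250,320,1.27);delta(545,-110,320,1.27)"
```

```text
clock 1.30 pos [ 195.7 -514.   213.4] rot [3.1416 0.     0.3638] delta cm [ 21.94 -19.89 -10.66] turn -0.906
clock 1.30 pos [ 195.7 -514.   213.4] rot [3.1416 0.     0.3638] delta cm [ 47.02 -25.33 -10.66] turn -0.906
```

```bash
python3 -m pendant '[[[2.5,-2.5,-2.5,-0.1],[6,-5.5,-5,-0.22],[9,-8.5,-7,-0.34],[12,-11.5,-9,-0.46],[15,-14,-10,-0.55]]]' 1; python3 -c "
from h import *
delta(330,-250,320,1.27);delta(545,-110,320,1.27)"
```

```text
clock: 1.8
eef_pos: [286.5, -328.2, 315.3]
eef_rot: [3.139, 0.001, 0.918]
wrist_force: [0.3, 0.3, -0.2]
finger_gap: 93.9
clock 1.80 pos [ 286.5 -328.2  315.3] rot [3.1391e+00 7.0000e-04 9.1850e-01] delta cm [ 8.85 -1.29 -0.48] turn -0.352
clock 1.80 pos [ 286.5 -328.2  315.3] rot [3.1391e+00 7.0000e-04 9.1850e-01] delta cm [33.03  7.29 -0.47] turn -0.352
```

```bash
python3 -m pendant '[[[4,0,0,-0.08],[8.5,1,0,-0.16],[13,2.5,0,-0.24],[17.5,4,0,-0.3],[22,5,0,-0.35]]]'; python3 -m pendant '[[[4,2,0,0],[8,4,0,0],[10.5,5.5,0,0],[10.5,5.5,0,0]]]'; python3 -c "
from h import *
delta(545,-110,320,1.27)
c=snap('wrist','w1')
for k in ['upper_pin','post']: print([(r['score'],r['point']) for r in models.regions_of('wrist',k)])
print(proj(c,(545,-161,128)),proj(c,(545,-161,38)),proj(c,(545,-161,158)))
"
```

```text
clock: 2.3
eef_pos: [461.5, -184.7, 313.5]
eef_rot: [3.141, 0.0, 1.266]
wrist_force: [0.9, -0.5, 0.5]
finger_gap: 93.8
clock: 2.7
eef_pos: [545.8, -100.2, 312.7]
eef_rot: [-3.141, -0.0, 1.267]
wrist_force: [-0.1, 0.6, -0.3]
finger_gap: 94.3
clock 2.70 pos [ 545.8 -100.2  312.7] rot [-3.1406e+00 -3.0000e-04  1.2671e+00] delta cm [-0.95  0.22 -0.73] turn -0.003
[(0.75, [292.3, 213.2])]
[(0.81, [290.4, 209.7])]
[293.55640103 238.96051108] [290.9102761  215.69460583] [294.72530898 249.23806877]
```

View pics/w1.png

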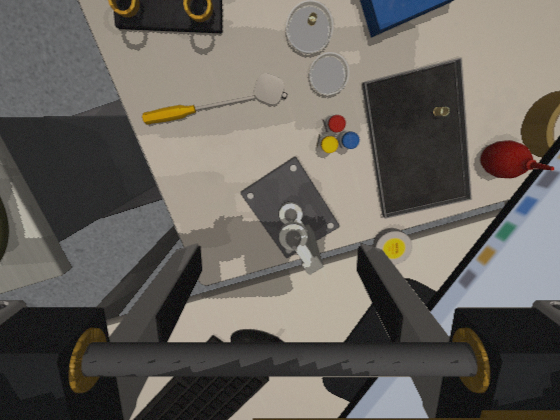

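```bash
python3 -c "
from h import *
a=cv2.imread('pics/w1.png')[150:270,235:345]; cv2.imwrite('pics/w1c.png',cv2.resize(a,(550,600),interpolation=cv2.INTER_CUBIC))"
```

```text
(no output)
```

View pics/w1c.png

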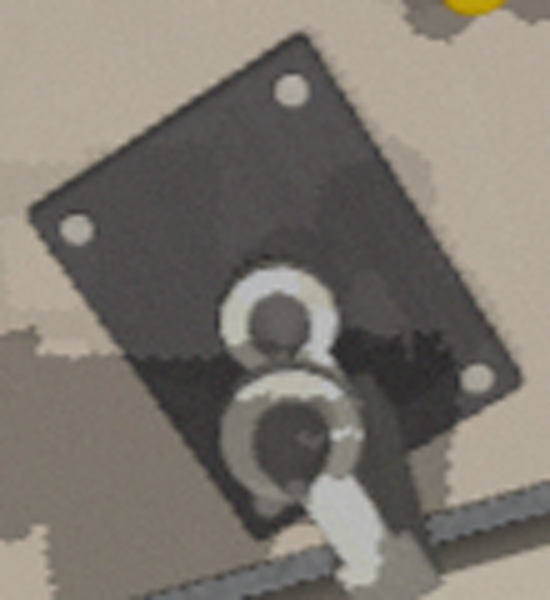

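Run:
```python
from h import *
import pickle
c=cams.camera("wrist"); pickle.dump(c,open("w1.pkl","wb"))
print(onz(c,(293.3,236.8),128),onz(c,(290.9,215.2),38))
P=[onz(c,(235+u/5,150+v/5),12)[:2] for u,v in [(303,35),(522,380),(32,212),(262,540)]];print(np.round(P,1))
print(manip.read_state()["eef_pos"], np.array(c["pose"])[:3,3])
```

```text
[ 543.42433717 -161.48384305  128.        ] [ 543.19623829 -163.46995597   38.        ]
[[ 574.1  -88.9]
 [ 608.1 -211.1]
 [ 481.4 -114.9]
 [ 515.4 -238.5]]
[ 543.71202913 -103.27532511  313.60909542] [569.6947605  -22.33658167 484.89725022]
```

Run:
```python
from h import *
import pickle
c=snap("wrist","w2"); pickle.dump(c,open("w1.pkl","wb"))
a=c["frame"][190:270,255:335,::-1]; cv2.imwrite('pics/w2c.png',cv2.resize(a,(560,560),interpolation=cv2.INTER_CUBIC))
for p in [(543.5,-161.5),(545,-161),(543.5,-163)]: print(proj(c,(*p,128)),proj(c,(*p,38)))
```

```text
[293.38049378 236.46279947] [290.694577   213.63941993]
[294.47452159 235.72557216] [291.5856809  213.02489281]
[293.74933595 237.59300704] [290.99797366 214.58187987]
```

View pics/w2c.png

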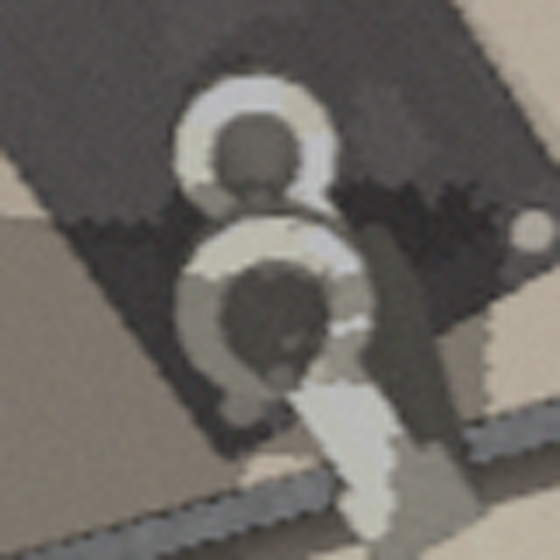

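```bash
python3 -c "
from h import *
delta(512,120,320,1.27)"; python3 -m pendant '[[[4,1,0,0],[8.5,2.2,0,0],[13,3.5,0,0],[17.5,5,0,0],[20.5,9.5,0,0]]]' ; python3 -c "
from h import *
delta(512,120,320,1.27)"
```

```text
clock 2.95 pos [ 543.7 -103.4  313.7] rot [3.1413e+00 1.0000e-04 1.2627e+00] delta cm [20.33 -9.79 -0.63] turn -0.007
clock: 3.45
eef_pos: [688.0, 64.1, 315.3]
eef_rot: [3.14, -0.001, 1.266]
wrist_force: [0.2, -0.2, 0.9]
finger_gap: 93.7
clock 3.45 pos [688.   64.1 315.3] rot [ 3.1401e+00 -1.0000e-03  1.2657e+00] delta cm [  0.04 -18.47  -0.5 ] turn -0.004
```

I got the sign of y wrong in that move. The arm is clear at z 315, so I'm correcting it now.

```bash
python3 -m pendant '[[[0,-4.5,0,0],[0,-9,0,0],[0,-14,0,0],[0,-18.5,0,0],[0,-18.5,0,0]]]' ; python3 -m pendant '[[[0,0,0,0],[0,0,0,0]]]';  python3 - <<'E'
from h import *
import pickle
delta(512,120,320,1.27)
c=snap('wrist','w3'); pickle.dump(c,open('w3.pkl','wb'))
for k in ['orange_grip','orange_knuckle','blue_grip','stand']: print(k,[(r['score'],r['point']) for r in models.regions_of('wrist',k)])
g=(527.5,178.7); print(proj(c,(*g,172)),proj(c,(512.4,131,129)),proj(c,(512.4,131,39)))
E
```

```text
clock: 3.95
eef_pos: [508.0, 117.7, 314.8]
eef_rot: [3.141, -0.001, 1.265]
wrist_force: [0.5, -0.9, -0.4]
finger_gap: 94.0
clock: 4.15
eef_pos: [512.3, 116.6, 314.0]
eef_rot: [3.141, -0.0, 1.263]
wrist_force: [0.2, -0.4, 0.4]
finger_gap: 93.8
clock 4.15 pos [512.3 116.6 314. ] rot [ 3.1410e+00 -2.0000e-04  1.2627e+00] delta cm [ 0.32 -0.14 -0.6 ] turn -0.007
orange_grip [(0.57, [194.0, 2.9])]
orange_knuckle [(0.81, [277.9, 152.5]), (0.6, [193.2, 6.4])]
blue_grip [(0.73, [193.8, 126.3])]
stand [(0.6, [244.2, 132.7])]
[273.80636161 135.53322226] [274.61407384 178.76266156] [275.37966621 166.02071338]
```

View pics/w3.png

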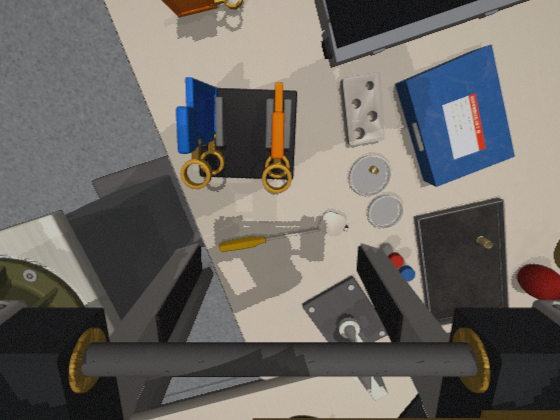

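The wrist view shows the stand with the orange shield at (278,125), knuckles at (276,177), and the blue one to its left at (195,125). Candidates:
- **Large orange, top (160,213):** free standing, rejected.
- **Small orange, top (217,219):** lying, rejected.
- **Orange in the stand:** middle-sized and beside the blue one, so this is the one meant.

I'll confirm it in an enlarged crop.

```bash
python3 -c "
from h import *
a=cv2.imread('pics/w3.png')[75:200,235:335]; cv2.imwrite('pics/w3c.png',cv2.resize(a,(480,600),interpolation=cv2.INTER_CUBIC))"
```

```text
(no output)
```

View pics/w3c.png

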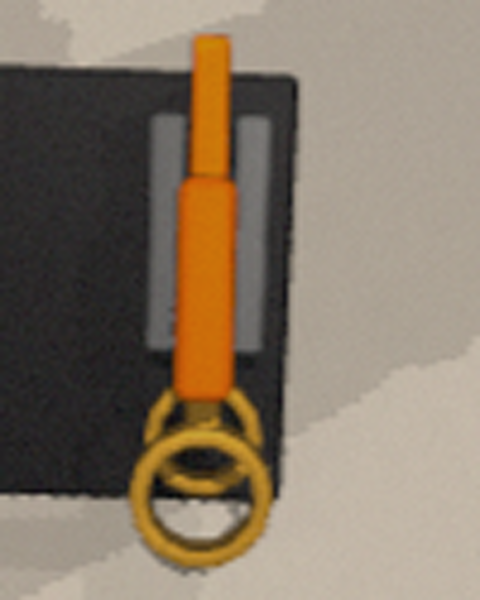

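Run:
```python
from h import *
import pickle
c=pickle.load(open('w3.pkl','rb'))
f=lambda u,v,z: onz(c,(235+u/4.8,75+v/4.8),z)
g=f(206,289,172);a=f(211,179,172);b=f(203,400,172);k=f(201,498,129)
print(g,a,b,k,np.linalg.norm(a-b),np.linalg.norm((g-k)[:2]))
d=(g-k)[:2];print("yaw tool (leaf y)",np.arctan2(d[1],d[0]),np.arctan2(*(a-b)[[1,0]]))
# low knuckle, leaf far edge
print("w right", f(237,290,172)-f(178,290,172))
G=g.copy(); G[2]=157-11
delta(*G,np.arctan2(d[1],d[0]))
```

```text
[531.29477058 177.80771876 172.        ] [538.52033401 197.2805569  172.        ] [524.09882597 157.23446161 172.        ] [514.81089468 130.24780565 129.        ] 42.56371273597602 50.33550932837462
yaw tool (leaf y) 1.237160986233795 1.2251321262216874
w right [11.07441081 -3.52283855  0.        ]
clock 4.40 pos [512.1 116.9 313.4] rot [-3.1410e+00  3.0000e-04  1.2631e+00] delta cm [ 6.390e+00 -1.000e-02  1.674e+01] turn 0.026
```

```bash
python3 -m pendant '[[[3.2,0,0.5,0.026],[6.4,0,2,0.026],[6.4,0,6,0.026],[6.4,0,9.5,0.026],[6.4,0,10,0.026]]]' 1
python3 - <<'E'
from h import *
delta(531.3,177.8,147,1.236)
c=snap('wrist','w4'); print(proj(c,(531.3,177.8,172)))
E
```

```text
clock: 4.9
eef_pos: [529.7, 177.9, 209.6]
eef_rot: [-3.136, 0.004, 1.238]
wrist_force: [-0.6, 0.0, -0.9]
finger_gap: 94.2
clock 4.90 pos [529.7 177.9 209.6] rot [-3.1359  0.0039  1.2378] delta cm [0.06 0.19 6.26] turn 0.002
[281.06468697 239.26557352]
```

View pics/w4.png

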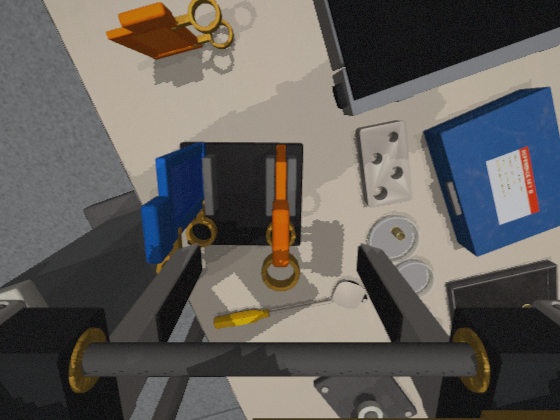

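The orange tab is centred at about (281,233), midway between the fingers. The blue shield sits outside the left finger. I'm descending.

```bash
python3 -m pendant '[[[0.2,0,2,0],[0.2,0,4,0],[0.2,0,5.5,0],[0.2,0,6.2,0],[0.2,0,6.2,0]]]'; python3 -m pendant '[[[0,0,0,0],[0,0,0,0],[0,0,0,0],[0,0,0,0],[0,0,0,0]]]' -1 30;python3 -m pendant '[[[0,0,0,0],[0,0,0,0],[0,0,0,0],[0,0,0,0],[0,0,0,0]]]'
python3 - <<'E'
from h import *
delta(531.3,177.8,147,1.236)
c=snap('wrist','w5'); print(proj(c,(531.3,177.8,172)))
E
```

```text
clock: 5.45
eef_pos: [532.1, 180.2, 152.6]
eef_rot: [3.141, -0.0, 1.238]
wrist_force: [-0.7, -0.0, 1.4]
finger_gap: 93.7
clock: 5.95
eef_pos: [531.7, 180.2, 152.0]
eef_rot: [3.141, -0.0, 1.238]
wrist_force: [-0.0, -1.1, 0.7]
finger_gap: 56.9
clock: 6.45
eef_pos: [531.7, 180.2, 151.7]
eef_rot: [-3.142, 0.0, 1.238]
wrist_force: [-0.5, -0.5, -0.6]
finger_gap: 17.4
clock 6.45 pos [531.7 180.2 151.7] rot [-3.1416  0.      1.2378] delta cm [-0.24  0.05  0.47] turn 0.002
[279.27113278 285.76275098]
```

View pics/w5.png

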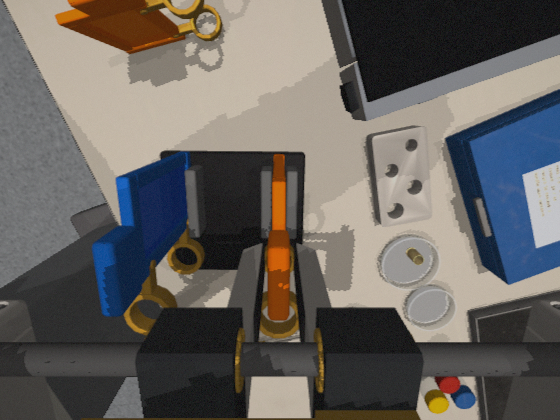

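```bash
python3 -m pendant '[[[0,0,0.4,0],[0,0,0.4,0],[0,0,0.4,0],[0,0,0.4,0],[0,0,0.4,0]]]' -1 45
python3 - <<'E'
from h import *
s=manip.read_state(); print(s["eef_pos"],s["finger_gap"],s["wrist_force"],s["eef_rot"])
E
```

```text
clock: 7.0
eef_pos: [532.8, 180.4, 151.5]
eef_rot: [3.137, -0.003, 1.238]
wrist_force: [-6.5, -4.2, 31.6]
finger_gap: 11.9
[532.81812251 180.36225841 151.45428302] 11.862074161258338 [-6.50596566 -4.15414867 31.55343056] [ 3.13745832e+00 -2.66597537e-03  1.23767763e+00]
```

```bash
python3 -m pendant '[[[0,0,-0.6,0],[0,0,-2,0],[0,0,-4,0],[0,0,-6.5,0],[0,0,-9,0]]]'; python3 -m pendant '[[[0,0,-2,0],[0,0,-2.5,0],[0,0,-2.5,0],[0,0,-2.5,0]]]'
python3 - <<'E'
from h import *
import pickle
delta(531.3,177.8,267,1.236)
c=snap('wrist','w6'); pickle.dump(c,open('w6.pkl','wb'));c=snap('side','s6'); 
a=c["frame"][80:280,180:340,::-1]; cv2.imwrite('pics/s6c.png',cv2.resize(a,(480,600),interpolation=cv2.INTER_CUBIC))
E
```

```text
clock: 7.5
eef_pos: [531.5, 180.2, 239.0]
eef_rot: [-3.141, 0.0, 1.238]
wrist_force: [0.1, -1.2, -1.8]
finger_gap: 12.2
clock: 7.9
eef_pos: [531.3, 180.1, 261.6]
eef_rot: [-3.14, 0.001, 1.238]
wrist_force: [-0.6, -0.3, -1.1]
finger_gap: 11.7
clock 7.90 pos [531.3 180.1 261.6] rot [-3.1401e+00  1.0000e-03  1.2378e+00] delta cm [-0.22  0.07 -0.54] turn 0.002
```

View pics/w6.png

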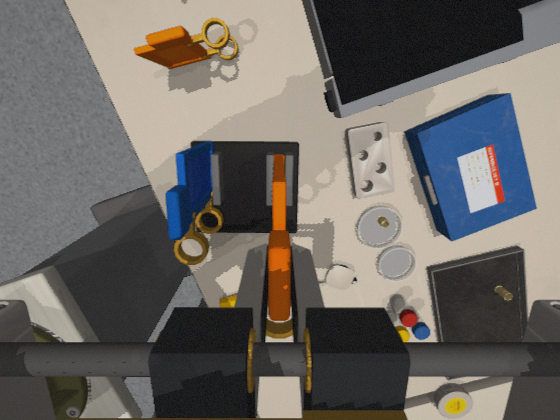

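View pics/s6c.png

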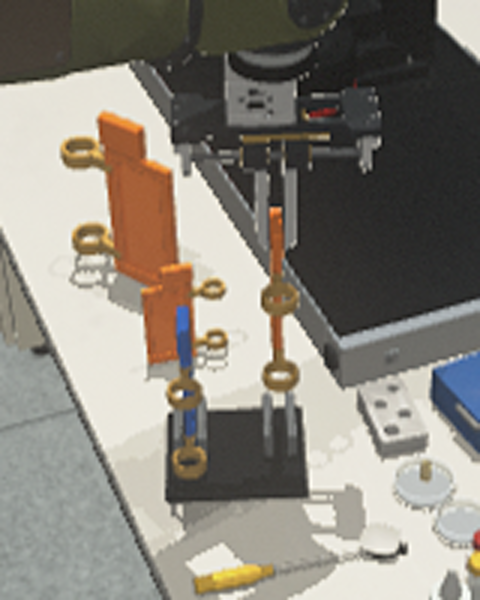

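The shield is held, clear of the slot and upright in the side view. In that crop the knuckles are at (281,298) and (281,375), one above the other. I'm carrying it to a staging point in front of the post.

```bash
python3 -c "
from h import *
delta(580,-55,262)"; python3 -m pendant '[[[-2,1.2,0,0],[-5.5,3.3,0,0],[-9.2,5.5,0,0],[-13,7.7,0,0],[-16.5,9.9,0,0]]]'; python3 -m pendant '[[[-2,1.2,0.2,0],[-3.5,2.1,1,0],[-3.9,2.3,2.5,0],[-3.9,2.3,4,0],[-3.9,2.3,4.6,0]]]';  python3 -m pendant '[[[0,0,0,0],[0,0,0,0]]]'
python3 - <<'E'
from h import *
import pickle
delta(580,-55,212,1.236)
for n in ['wrist','side','top']: 
  c=snap(n,n[0]+'7'); pickle.dump(c,open(n[0]+'7.pkl','wb'))
  s=manip.read_state(); t=s["eef_pos"]; k=t+np.array([-16.9,-50,-36.5]); print(n,proj(c,k),proj(c,k-[0,0,90]),"pin",proj(c,(545,-160.5,158)),proj(c,(545,-160.5,128)),proj(c,(545,-160.5,68)))
c=pickle.load(open('s7.pkl','rb'))
a=c["frame"][190:370,250:390,::-1]; cv2.imwrite('pics/s7c.png',cv2.resize(a,(466,600),interpolation=cv2.INTER_CUBIC))
E
```

```text
clock 8.00 pos [531.3 180.1 261.6] rot [-3.1400e+00  1.0000e-03  1.2378e+00] delta cm [-20.63  12.28  -0.04] turn 0.000
clock: 8.5
eef_pos: [571.1, -10.0, 262.0]
eef_rot: [-3.141, 0.0, 1.238]
wrist_force: [0.9, 1.1, -2.5]
finger_gap: 11.7
clock: 9.0
eef_pos: [579.6, -52.2, 214.3]
eef_rot: [-3.138, 0.0, 1.238]
wrist_force: [-1.2, -0.1, -1.3]
finger_gap: 11.5
clock: 9.2
eef_pos: [580.4, -52.1, 217.2]
eef_rot: [3.141, -0.0, 1.238]
wrist_force: [0.5, -0.5, -1.1]
finger_gap: 11.8
clock 9.20 pos [580.4 -52.1 217.2] rot [ 3.1412e+00 -1.0000e-04  1.2383e+00] delta cm [-0.28  0.05  0.51] turn 0.002
wrist [279.10043409 307.45886026] [278.99206988 255.69495939] pin [280.71902638 354.18059951] [280.52915976 331.53900912] [280.23930732 296.9741103 ]
side [327.82608835 243.98154216] [325.7611441  268.52782742] pin [331.30285873 268.9836913 ] [330.51775039 277.23128255] [329.02215341 292.9425824 ]
top [364.24387086 186.18034966] [358.83339831 192.77832861] pin [382.24787238 194.04561135] [379.97030097 196.13083788] [375.71830088 200.02374914]
```

View pics/s7c.png

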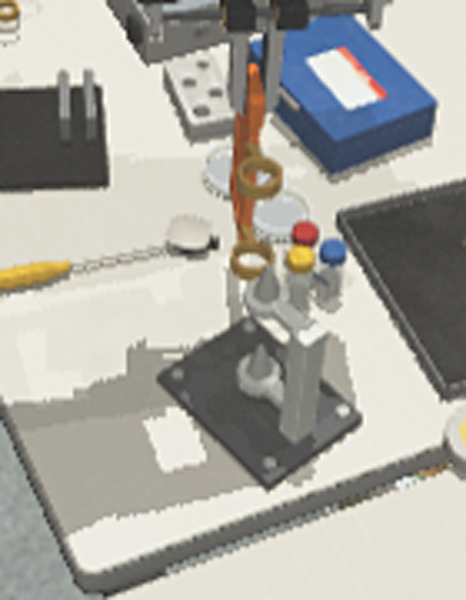

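View pics/w7.png

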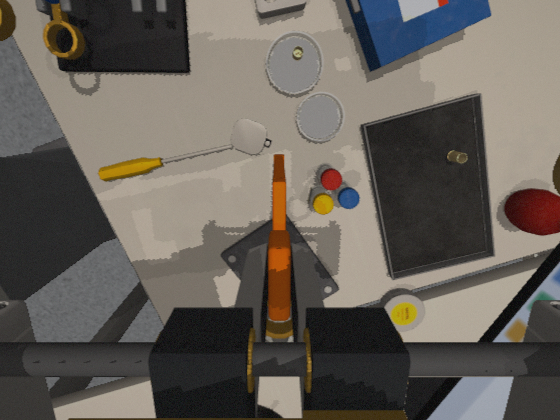

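View pics/t7.png

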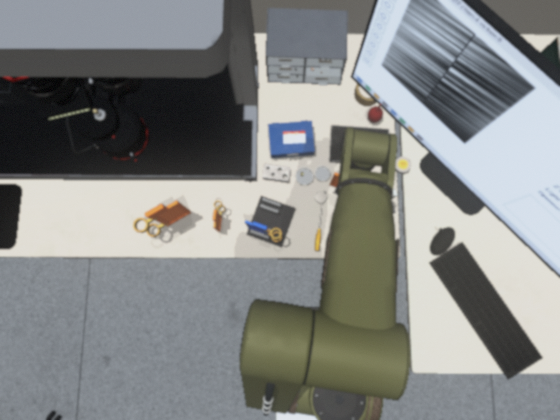

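The side view shows the rings at (328,243) and (325.6,268), within 1 px of my prediction. The pin tips are at (330.7,268.6) and (328.6,292.9), which also match. Next I'll bring the shield in level.

```bash
python3 -m pendant '[[[-1,0.1,0.5,0],[-2.2,0.1,0.5,0],[-3.5,0.1,0.5,0],[-4.8,0.1,0.5,0],[-6.1,0.2,0.5,0]]]'; python3 -m pendant '[[[0,0,0,0],[0,0,0,0],[0,0,0,0]]]'
cat > chk.py <<'E'
from h import *
import pickle,sys
delta(562,-110.5,212,1.236)
i=sys.argv[1]
for n in ['wrist','side']: 
  c=snap(n,n[0]+i); pickle.dump(c,open(n[0]+i+'.pkl','wb'))
  s=manip.read_state(); t=s["eef_pos"]; k=t+np.array([-16.9,-50,-29.5]); print(n,proj(c,k),proj(c,k-[0,0,90]),"pin",proj(c,(545,-160.5,158)),proj(c,(545,-160.5,128)),proj(c,(545,-160.5,68)))
print(s["wrist_force"],s["finger_gap"])
a=c["frame"][220:340,280:380,::-1]; cv2.imwrite('pics/s%sc.png'%i,cv2.resize(a,(500,600),interpolation=cv2.INTER_CUBIC))
E
python3 chk.py 8
```

```text
clock: 9.85
eef_pos: [561.8, -112.2, 211.9]
eef_rot: [3.141, -0.0, 1.237]
wrist_force: [0.1, 1.1, -1.1]
finger_gap: 11.4
clock: 10.15
eef_pos: [562.3, -110.5, 211.8]
eef_rot: [3.142, -0.0, 1.238]
wrist_force: [-0.1, -0.2, -0.9]
finger_gap: 11.6
clock 10.15 pos [ 562.3 -110.5  211.8] rot [ 3.1415e+00 -1.0000e-04  1.2381e+00] delta cm [-0.01 -0.03 -0.02] turn 0.002
wrist [278.98948292 312.6901409 ] [278.94241677 258.45798945] pin [278.49724026 294.75877371] [278.52946056 276.32073658] [278.57763529 248.75278501]
side [332.0868963  262.01961777] [329.7393654  286.61928214] pin [331.30285873 268.9836913 ] [330.51775039 277.23128255] [329.02215341 292.9425824 ]
[ 0.18697109  0.23333299 -1.65809864] 11.739548627680726
```

View pics/s8c.png

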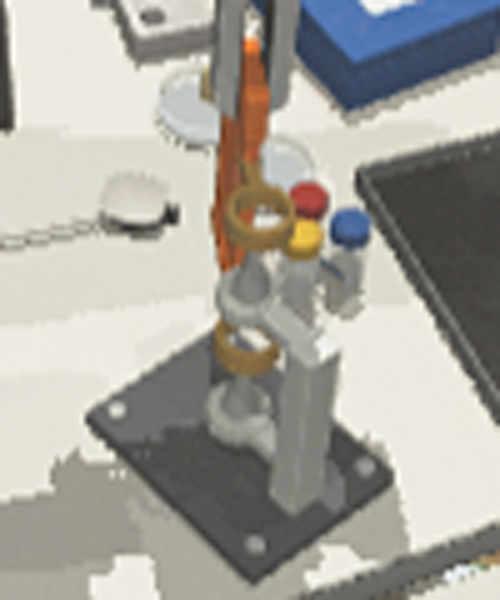

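View pics/w8.png

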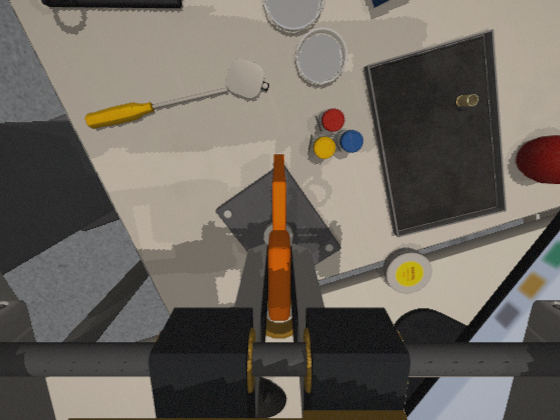

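Run:
```python
from h import *
import pickle
c=pickle.load(open('w8.pkl','rb'));
a=c["frame"][205:355,220:340,::-1].copy(); cv2.imwrite('pics/w8c.png',cv2.resize(a,(480,600),interpolation=cv2.INTER_CUBIC))
t=np.array([562.3,-110.5,211.8]);ex=np.array([.329,.944,0])
for off in (-52.8,-49):
  for z in (-22.5,-36.5,-112.5,-126.5):
    print(off,z,[np.round((proj(c,t+ex*(off+r)+[0,0,z])-[220,205])*4) for r in (17,12.5,0,-12.5,-17)])
print("lower arm disc",[np.round((proj(c,np.array([545,-160.5,38])+ex*r)-[220,205])*4) for r in (17,0,-17)],"upper",[np.round((proj(c,np.array([545,-160.5,128])+ex*r)-[220,205])*4) for r in (17,0,-17)])
```

```text
-52.8 -22.5 [array([233., 369.]), array([233., 393.]), array([233., 455.]), array([233., 516.]), array([233., 538.])]
-52.8 -36.5 [array([233., 327.]), array([233., 349.]), array([233., 409.]), array([233., 467.]), array([233., 488.])]
-52.8 -112.5 [array([234., 162.]), array([234., 179.]), array([234., 227.]), array([234., 274.]), array([234., 290.])]
-52.8 -126.5 [array([234., 139.]), array([234., 156.]), array([234., 202.]), array([234., 248.]), array([234., 264.])]
-49 -22.5 [array([233., 350.]), array([233., 373.]), array([233., 437.]), array([233., 498.]), array([233., 520.])]
-49 -36.5 [array([234., 308.]), array([233., 330.]), array([233., 391.]), array([233., 450.]), array([233., 470.])]
-49 -112.5 [array([234., 147.]), array([234., 164.]), array([234., 213.]), array([234., 260.]), array([234., 276.])]
-49 -126.5 [array([234., 125.]), array([234., 142.]), array([234., 188.]), array([234., 234.]), array([234., 250.])]
lower arm disc [array([235.,  77.]), array([234., 133.]), array([234., 187.])] upper [array([234., 214.]), array([234., 285.]), array([234., 354.])]
```

View pics/w8c.png

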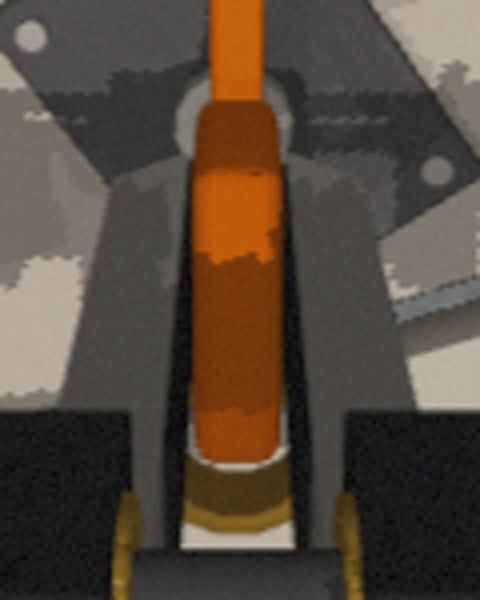

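The side and wrist views show both rings above their pins. The residuals are about 1–2 mm sideways and the capture margin is 10 mm. I'm shifting -1 mm in y and lowering partway while watching the force.

```bash
python3 -m pendant '[[[0,-0.1,0,0],[0,-0.1,0.8,0],[0,-0.1,1.6,0],[0,-0.1,2.4,0],[0,-0.1,3,0]]]'; python3 -m pendant '[[[0,0,0,0],[0,0,0,0]]]';python3 chk.py 9
```

```text
clock: 10.75
eef_pos: [561.0, -110.4, 180.5]
eef_rot: [-3.14, 0.0, 1.238]
wrist_force: [-1.3, 0.5, -1.6]
finger_gap: 11.6
clock: 10.95
eef_pos: [561.3, -110.5, 181.7]
eef_rot: [-3.141, -0.0, 1.238]
wrist_force: [0.4, 0.2, -1.1]
finger_gap: 11.6
clock 10.95 pos [ 561.3 -110.5  181.7] rot [-3.1415 -0.      1.2378] delta cm [ 0.02  0.07 -3.03] turn 0.002
wrist [279.16349147 313.00001223] [279.0783564  258.63397358] pin [279.84334846 317.49263237] [279.73144098 294.40652651] [279.5693313  260.96388547]
side [330.98612662 270.55375427] [328.72667243 294.37267945] pin [331.30285873 268.9836913 ] [330.51775039 277.23128255] [329.02215341 292.9425824 ]
[-0.09293939 -1.42995442 -1.56802616] 11.775432736523006
```

View pics/s9c.png

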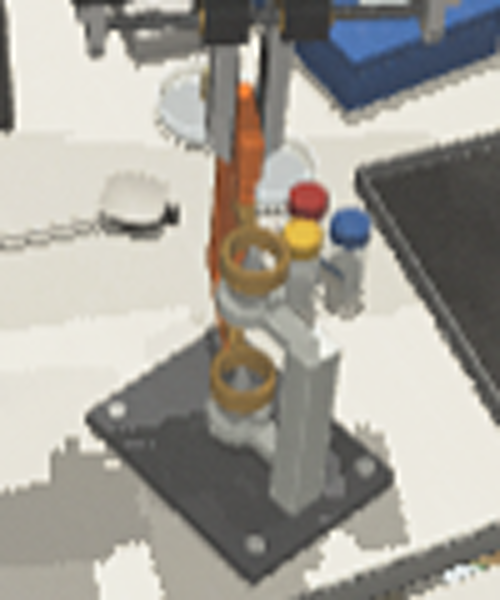

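Both pin tips now stand inside their rings, in the crop at (253,258) and (243,378). I'm lowering the rest of the way.

```bash
python3 -m pendant '[[[0,0,0.4,0],[0,0,0.8,0],[0,0,1.1,0],[0,0,1.3,0],[0,0,1.3,0]]]'; python3 -m pendant '[[[0,0,0.2,0],[0,0,0.2,0]]]'
```

```text
clock: 11.55
eef_pos: [561.2, -110.4, 168.4]
eef_rot: [-3.141, 0.0, 1.238]
wrist_force: [-0.4, 0.9, -0.8]
finger_gap: 12.1
clock: 11.75
eef_pos: [561.2, -110.4, 166.6]
eef_rot: [-3.141, -0.0, 1.238]
wrist_force: [0.3, 0.9, -1.6]
finger_gap: 11.7
```

```bash
python3 -m pendant '[[[0,0,0.15,0],[0,0,0.2,0],[0,0,0.2,0]]]'; python3 -m pendant '[[[0,0,0.1,0],[0,0,0.2,0],[0,0,0.2,0]]]';python3 chk.py 10
```

```text
clock: 12.05
eef_pos: [561.3, -110.4, 164.7]
eef_rot: [-3.142, -0.0, 1.238]
wrist_force: [-0.1, 0.4, -1.5]
finger_gap: 12.0
clock: 12.35
eef_pos: [561.7, -110.3, 164.4]
eef_rot: [3.14, -0.0, 1.238]
wrist_force: [-2.4, 2.8, 12.3]
finger_gap: 11.6
clock 12.35 pos [ 561.7 -110.3  164.4] rot [ 3.1396e+00 -4.0000e-04  1.2378e+00] delta cm [-0.    0.04 -4.76] turn 0.002
wrist [278.94367478 312.86922707] [278.72814325 258.60970947] pin [279.3602333  334.09543462] [279.21427493 307.42280062] [279.00734676 269.60846051]
side [330.60561038 275.33352836] [328.38522995 298.70446741] pin [331.30285873 268.9836913 ] [330.51775039 277.23128255] [329.02215341 292.9425824 ]
[-2.96095574  3.59883572 12.74400899] 11.680497308241657
```

View pics/s10c.png

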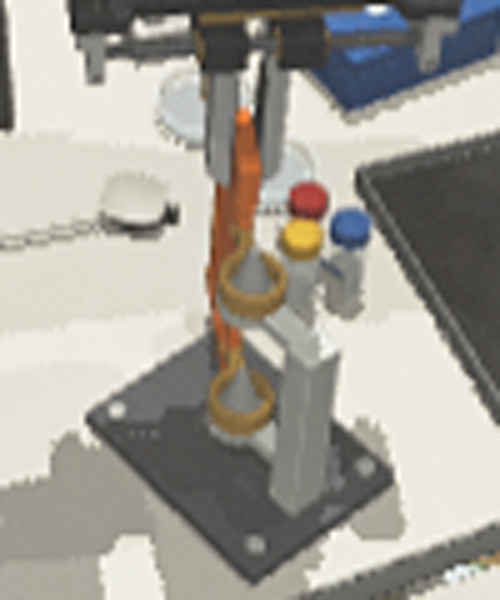

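The force rises to 12.7 N at TCP z 164.4, which is the predicted seated height (164.5). Both rings sit down on the arms. I'm easing off slightly, releasing and retreating upward.

```bash
python3 -m pendant '[[[0,0,-0.15,0],[0,0,-0.15,0],[0,0,-0.15,0],[0,0,-0.15,0],[0,0,-0.15,0]]]' 0 20; python3 -m pendant '[[[0,0,0,0],[0,0,0,0],[0,0,0,0],[0,0,0,0],[0,0,0,0]]]'; python3 chk.py 11
```

```text
clock: 12.95
eef_pos: [561.2, -110.5, 164.1]
eef_rot: [-3.141, 0.0, 1.238]
wrist_force: [-0.4, 0.4, -0.4]
finger_gap: 46.0
clock: 13.45
eef_pos: [561.3, -110.4, 164.2]
eef_rot: [-3.142, 0.0, 1.238]
wrist_force: [0.8, 0.2, -0.4]
finger_gap: 47.1
clock 13.45 pos [ 561.3 -110.4  164.2] rot [-3.1416  0.      1.2378] delta cm [ 0.02  0.07 -4.78] turn 0.002
wrist [279.04433306 312.84052257] [278.98439504 258.55834638] pin [279.99306458 333.87873342] [279.85207844 307.19684277] [279.65224469 269.37793187]
side [330.45732851 275.45466483] [328.24369164 298.82221635] pin [331.30285873 268.9836913 ] [330.51775039 277.23128255] [329.02215341 292.9425824 ]
[0.51488278 0.62902358 0.25255951] 47.26937812698765
```

View pics/s11c.png

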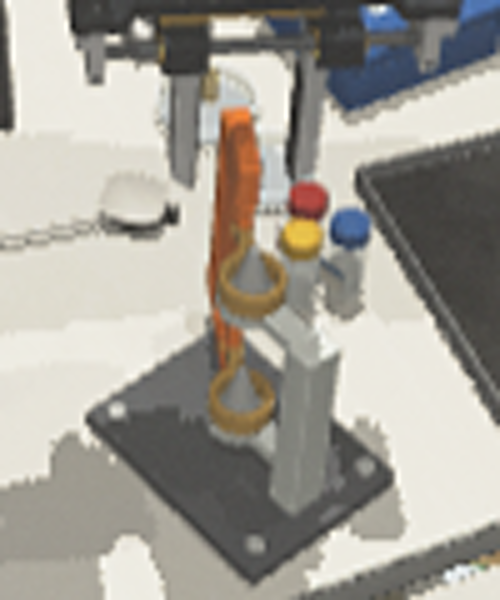

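View pics/w11.png

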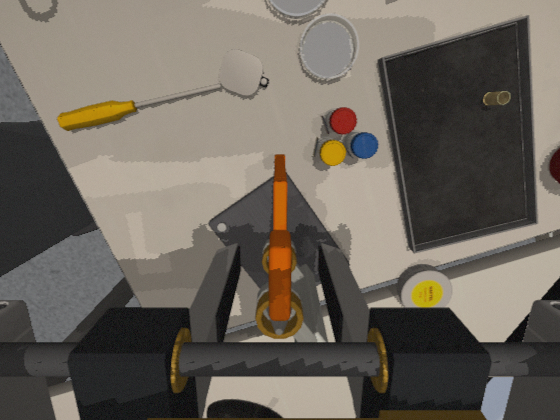

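The shield is free of the fingers and stays upright on both pins. I'm retreating straight up.

```bash
python3 -m pendant '[[[0,0,-1.5,0],[0,0,-4,0],[0,0,-7,0],[0,0,-10,0],[0,0,-12,0]]]'; python3 -m pendant '[[[0,0,0,0],[0,0,0,0],[0,0,0,0]]]'; python3 chk.py 12
python3 - <<'E'
from h import *
a=cv2.imread('pics/w12.png'); b=cv2.imread('pics/s12.png')[150:360,180:400]
cv2.imwrite('pics/m12.png',cv2.resize(b,(628,600),interpolation=cv2.INTER_CUBIC))
E
```

```text
clock: 14.05
eef_pos: [561.5, -110.5, 286.5]
eef_rot: [3.139, -0.0, 1.238]
wrist_force: [-0.6, 0.4, -0.8]
finger_gap: 47.0
clock: 14.35
eef_pos: [560.9, -110.4, 282.7]
eef_rot: [-3.139, 0.0, 1.238]
wrist_force: [-0.1, -0.3, -0.3]
finger_gap: 47.1
clock 14.35 pos [ 560.9 -110.4  282.7] rot [-3.1394e+00  1.0000e-04  1.2378e+00] delta cm [0.02 0.12 7.07] turn 0.002
wrist [279.15701484 312.88008462] [279.27010925 258.56026351] pin [280.22836235 256.09340367] [280.17496705 244.3600182 ] [280.09066336 225.83464924]
side [333.61257943 240.87735857] [331.0948325  267.51871258] pin [331.30285873 268.9836913 ] [330.51775039 277.23128255] [329.02215341 292.9425824 ]
[-0.70921569  0.9000644  -0.51669244] 47.00781348600875
```

View pics/m12.png

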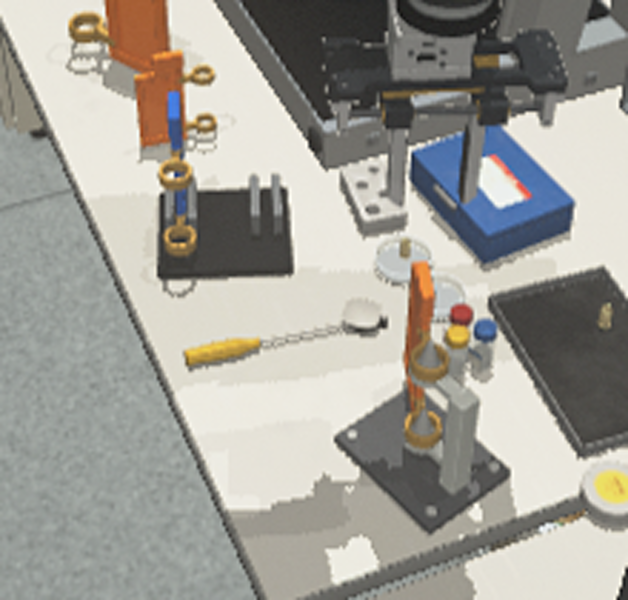

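View pics/w12.png

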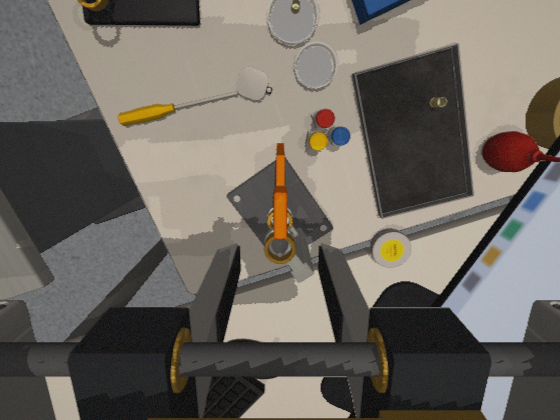

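The orange shield hangs upright on both pins, with ring centres at about (430,357) and (423,428) in the crop. The blue shield still stands in its slot at (176,170), and the gripper is clear above. I'm handing the job in.

```bash
python3 -c "
from cell import manip
print(manip.sign_off())"
```

```text
the job is handed in; nothing more can be done
None
```

The orange shield now hangs on the hinge post with both knuckles down on the arms. I handed the job in at about 14.4 s of the 40 s; no verdict is reported. I took the middle-sized shield from the stand, brought it in from the open side and lowered it until it seated. I then let go and backed straight up.

**Checks that agreed**
- **Seating:** the force rose to about 12.7 N at TCP z 164.4 mm, against 164.5 mm predicted for a seated knuckle.
- **Final pictures:** the side and wrist views show both rings around their pins and the leaf upright. The blue shield still stands in its slot, and the gripper is clear with about zero wrist force.
- **Position:** my estimates of the pin and knuckle positions differed by only 1–2 mm between cameras. I did not measure the final tilt or offset as numbers, only judged them from the pictures.

**What went wrong on the way**
- **Wrong direction:** one transfer move had a sign error in y. It took the empty gripper about 180 mm off course at z 315 mm; nothing was touched, and I corrected it at once.
- **Pressing while gripping:** the fingers closed before I finished lowering, which pressed the parked shield down with about 32 N. I eased off at once, and the grip stayed firm.

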